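# Dock the moisture meter's test cell and hold down its read button

### The job

Without lifting or tipping it, push the closed nickel-plated test cell along the granite into the dock at the foot of the cream-coloured meter until it is fully home against the stop. Then press the round black read button on the meter's low deck right down with a fingertip and keep it held: your program finishes while still holding the button down, with the cell still home. Leave the meter's big knob and everything else on the counter as it stands.

Things in the scene. Friction and masses are not known exactly. Their poses are not given: they have to be found in the camera images.
- cell: The test cell: a closed squat nickel-plated drum, loose, about 0.7 kg, too wide to grip. Upright cylinder 88 mm in diameter, 50 mm high, on it a stepped knurled lid 86 mm in diameter up to 64 mm (65 mm with a flat boss). Origin at the centre of its underside, z up. Slides on the granite with moderate friction; push it low, under about 45 mm, or it may tip.
- meter: Cream-coloured moisture meter, fixed. Origin on the counter, mid of the dock's stop face; x points from the dock's mouth into the meter (the way the cell goes in), y to the left of that, z up. Behind the stop: low deck (x 12 to 100 mm, 300 mm wide, top z = 75 mm), then a sloping panel with gauge and knob from x = 100, z = 75 mm to x = 150, z = 190 mm; case to x = 275 mm, 196 mm high.
- dock_seat (a point): Centre of the cell's underside when the cell is home: x = -44 mm, y = 0 in the meter's frame, axes alike. The dock is an aluminium fork on the counter, open above: stop bar with its face at meter x = 0, 22 mm high, 113 mm wide; two straight rails 22 mm high, 10 mm thick, 93 mm apart inside (2.5 mm clear of the cell each side), from the stop to meter x = -60 mm.
- dock_mouth (a point): Middle of the dock's mouth on the counter, at x = -85 mm, y = 0 in the meter's frame, axes alike. Here the rails' flared lead-ins (22 mm high, from x = -60 mm) end, about 117 mm apart inside. The cell slides in on the bare granite, no step.
- read_top (a point): Centre of the top face of the read button: a round black spring push button 28 mm in diameter in a steel bezel 44 mm in diameter, at x = 45 mm, y = -85 mm on the meter's deck (on the right seen looking into the dock), its top 97 mm above the counter and 10 mm above the bezel. It is pressed straight down.
- read (a joint): Travel of the read button in m: 0 up, 0.006 right down, where it meets a hard stop. A spring returns it: about 1.5 N starts it, 5 N holds it right down.
- knob_mark (a point): Outer end of the white line on the meter's large black knob (72 mm skirt, 34 mm high, on the sloping panel 82 mm to the left of the meter's middle, its line at any angle). The knob turns; leave it as it is set.
- tare: Aluminium tare block 62 x 50 x 46 mm with a small stud on top (64 mm in all), 0.45 kg, loose, beside the dock. Origin at the centre of its underside. To be left alone.
- brush: Flat brush 170 mm long, 42 mm wide, 20 mm high, lying along its x axis, loose, on the other side of the dock. Origin under its middle. To be left alone.
- funnel: Green plastic funnel standing on its 112 mm mouth, spout up, 112 mm high, loose. Origin at the centre of its mouth, on the counter. To be left alone.
- cup_low: Lower of two stacked steel pour cups, 85 mm in diameter at the rim, 90 mm high, loose. Origin at the centre of its underside. To be left alone.
- cup_top: Upper of the two stacked pour cups; the stack is 118 mm high. Origin at the centre of its underside, 28 mm above the counter. To be left alone.
- jar: Glass sample jar with a steel lid, 72 mm in diameter, 100 mm high, loose. Origin at the centre of its underside. To be left alone.
- scoop: Aluminium sample scoop with a wooden handle, about 200 mm long, 66 mm wide, 40 mm high, lying along its x axis, loose. Origin on the counter, under the blade, 35 mm ahead of its back wall; blade to +x, handle to -x. To be left alone.
Mind the look-alikes: they are no part of the job. Leave any orange, purple or yellow look-alike of the cell alone.

How it is judged:
By the outcome, as a careful person would: the job done as asked, in the order asked, and still so for the second after the job is handed in, while the arm keeps its last pose, push and grip.
It also fails if it takes over 48 s, if anything falls off the work surface, if the arm or the gripper's body presses on something with over 40 N, if the wrist force passes 120 N, or if a joint passes its speed limit or range.

### The arm

A 7-joint arm with a two-finger parallel gripper is mounted at the origin on the work surface. World frame = base frame: x ahead of the robot, y to its left, z up, the work surface at z = 0. Lengths are in m, angles in rad, forces in N, time in s.
With the tool pointing down it reaches from about 0.4 to 0.925 m from the base axis. Payload 4.1 kg.
Tool frame: the origin (TCP) lies midway between the tips of the shut fingers; the grasp point (between the pads) lies 19 mm behind it (manip.tcp_to_grasp is the z of the grasp point in the tool frame, in m); z points along the fingers, y is the line along which they close (so a half turn about z gives the same grasp; the last joint's range is limited). The gripper opens to 85 mm and grips with 20 to 120 N. Pads are 22 mm wide; open, the fingers measure 114 mm over their backs; the gripper's body (76 mm by 85 mm) begins 54 mm behind the grasp point. The pads swing forward as they close: fully open they stand 13 mm farther back than shut.
Start: joints at [-1.408, 0.398, 0.045, 1.537, -0.019, 1.207, -0.051], TCP at [0.168, 0.628, 0.198] pointing down, gripper open.
Joint ranges: [-2.82, 2.82], [-0.49, 2.23], [-1.37, 1.46], [0, 2.46], [-1.36, 4.5], [0.23, 2], [-2.94, 2.94]. Speed limits (rad/s): [2.57, 2.57, 3.14, 3.14, 3.14, 3.14, 3.14].

### API

Orientations are given as a unit quaternion [x, y, z, w].
In Python, from plant import manip gives the robot as it stands. The module is installed in compiled form; this text tells all that it offers. Calls block until the motion is done:
- manip.reach(position, orientation): joint-space move of the TCP to a pose.
- manip.movel(position, attitude=None, speed=0.15, guard=None): straight line of the TCP; attitude=None keeps the orientation; speed is the mean speed in m/s. With guard (N) it stops when the force on the tool has changed by that much, and returns True; else False.
- manip.movej(angles): joint-space move.
- manip.command_gripper(opening, force=None): finger opening in m; force is the grip in N (None keeps the last); returns when the fingers have stopped.
- manip.pause(seconds).
- manip.ik(position, orientation): joint angles nearest the present ones, or None.
- manip.get_state(): the state.
- manip.read_camera(name): name is "scene" or "top" or "wrist"; returns the picture (420x560x3 uint8, red, green, blue); there is no depth.
- manip.camera_params(name): a dict with "K" (3x3 intrinsics, pixels), "k1" (the pictures are not rectified: a ray, as slopes to the right and down, at radius r is drawn at 1 + k1 r^2 times it, then the intrinsics apply), "R" (3x3) and "t" (3): a world point X has camera coordinates R X + t; the wrist camera has in their place "mount" (4x4, takes a point from camera to tool coordinates, whose origin is the TCP and whose axes are the flange's). Camera axes: x right, y down, z forward; pixel columns grow to the right and rows downward; lengths in m; the calibration is good to about 2 mm. A picture is of the moment at which its call begins: read the wrist's pose just before it. camera_params takes no time and is no camera call.
A pose or a line that the arm cannot do raises manip.Unreachable and nothing moves.
- manip.close_job(): hands the job in; it is judged then, once.
The state is a dict: "clock": time; "joint_positions": joint angles; "qd": joint speeds; "tau": joint torques, N m; "tcp_pos": TCP position; "eef_rot": TCP orientation; "ft_force": force on the tool from outside, world axes, zero at the start; "moment": the same for the moment, N m; "grip_width": finger opening in m; "gripper_force": force on a finger pad.
Only numpy, scipy, OpenCV 4.12 (cv2) and the standard library are available. Lean on these libraries where they do the work, as an engineer would, in place of code of your own. Each camera call takes 0.05 s, during which the arm holds its last target. There are 200 camera calls.

## Working session

There is one attempt and no reset: what is moved stays moved. The work goes in short steps, each a Python script; the robot and the scene stay as the last script left them, time stands still between calls to the robot, and variables do not carry over. Pictures are saved under pics/ and viewed, at most 12 in all, crops included, and the job is handed in when it is done.

```bash
mkdir -p pics
python3 - <<'E'
from plant import manip
import cv2,numpy as np
for n in ("scene","top"):
    cv2.imwrite(f"pics/{n}0.png",manip.read_camera(n)[:,:,::-1])
    p=manip.camera_params(n);print(n,p["K"].tolist(),p["k1"],(-p["R"].T@p["t"]).round(3),p["R"].round(3).tolist())
print(manip.camera_params("wrist"));s=manip.get_state();print(s["clock"],s["eef_rot"],manip.tcp_to_grasp)
E
```

```text
scene [[396.9996600006752, 0.0, 274.5498848444242], [0.0, 396.9996600006752, 209.10944965082112], [0.0, 0.0, 1.0]] -0.027023630472729206 [ 1.231 -0.273  0.628] [[0.513, 0.858, -0.025], [0.481, -0.312, -0.819], [-0.711, 0.408, -0.573]]
top [[452.84996135302526, 0.0, 282.70901472827677], [0.0, 452.84996135302526, 213.54524206904568], [0.0, 0.0, 1.0]] -0.07907229213464295 [0.333 0.092 1.253] [[-0.005, -1.0, 0.01], [-0.983, 0.003, -0.183], [0.183, -0.011, -0.983]]
{'K': array([[362.03429721,   0.        , 282.94122414],
       [  0.        , 362.03429721, 202.85859388],
       [  0.        ,   0.        ,   1.        ]]), 'k1': 0.006255443236720511, 'mount': array([[-2.16365616e-04, -9.45822571e-01, -3.24683872e-01,
         8.46118612e-02],
       [ 9.99999942e-01, -2.89722699e-04,  1.77590171e-04,
        -4.27666368e-04],
       [-2.62037080e-04, -3.24683814e-01,  9.45822580e-01,
        -1.75198427e-01],
       [ 0.00000000e+00,  0.00000000e+00,  0.00000000e+00,
         1.00000000e+00]])}
0.1 [ 1.30474987e-01  9.91451241e-01 -8.43437501e-04 -5.90460080e-05] -0.0187
```

View pics/scene0.png

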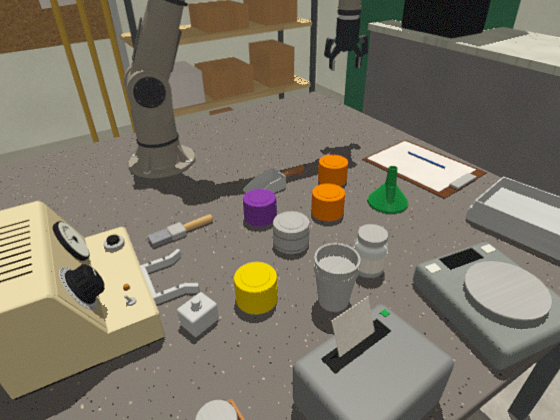

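View pics/top0.png

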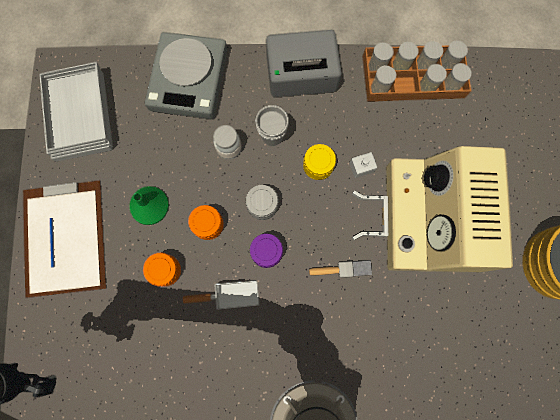

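Candidates in the top view are: 
- grey-nickel drum (262,201)
- purple drum (266,250)
- orange drums (205,222) and (161,268)
- yellow drum (320,160)
- lidded jar (228,140)
- cups (272,124)

I choose the nickel drum at (262,201). The dock fork is at about (355–388, 193–237) and the read button at (406,243). I'll check all three in a close crop.

```bash
cat > h.py <<'E'
from plant import manip
import cv2,numpy as np
from scipy.spatial.transform import Rotation as Ro
def cam(n,st=None):
    p=manip.camera_params(n)
    if n!="wrist": return p["K"],p["k1"],p["R"],p["t"]
    T=np.eye(4);T[:3,:3]=Ro.from_quat(st["eef_rot"]).as_matrix();T[:3,3]=st["tcp_pos"]
    W=np.linalg.inv(T@p["mount"]);return p["K"],p["k1"],W[:3,:3],W[:3,3]
def ray(c,uv):
    K,k1,R,t=c;d=(np.array(uv,float)-K[:2,2])/[K[0,0],K[1,1]];s=d.copy()
    for _ in range(8): s=d/(1+k1*(s@s))
    return -R.T@t,R.T@np.r_[s,1]
def onz(c,uv,z):
    o,d=ray(c,uv);return (o+d*(z-o[2])/d[2])
def proj(c,X):
    K,k1,R,t=c;p=R@np.array(X)+t;s=p[:2]/p[2];s=s*(1+k1*(s@s));return s*[K[0,0],K[1,1]]+K[:2,2]
E
python3 - <<'E'
from h import *
I=cv2.imread("pics/top0.png")
c=I[150:280,235:435];c=cv2.resize(c,None,fx=4,fy=4,interpolation=cv2.INTER_CUBIC)
cv2.imwrite("pics/topcrop.png",c)
C=cam("top")
for n,uv,z in [("cell",(262,200),.065),("purple",(266,249),.065),("yellow",(320,160),.065),("tare",(364,162),.06),("button",(406,243),.097),("deckL",(391,159),.075),("deckR",(391,268),.075)]: print(n,onz(C,uv,z).round(4))
E
```

```text
cell [0.5916 0.1342 0.065 ]
purple [0.4597 0.1232 0.065 ]
yellow [ 0.7031 -0.0239  0.065 ]
tare [ 0.6991 -0.1458  0.06  ]
button [ 0.47   -0.2396  0.097 ]
deckL [ 0.7032 -0.2174  0.075 ]
deckR [ 0.4072 -0.2029  0.075 ]
```

View pics/topcrop.png

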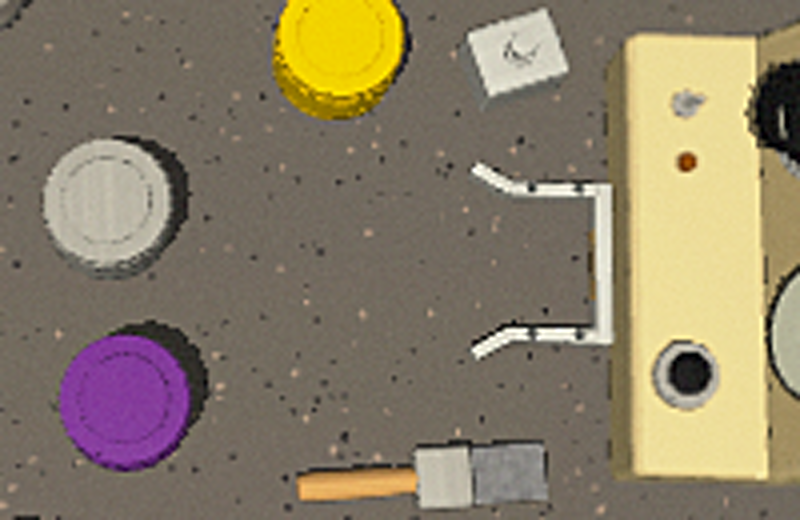

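The crop confirms the nickel drum: its lid centre is at crop (107,203). The dock's stop face is at crop x≈595 with the rails' inner edges at y≈194 and 328. The black read button in its bezel is at (688,373).

Run:
```python
from h import *
C=cam("top")
f=lambda x,y,z:onz(C,(235+(x+.5)/4-.5,150+(y+.5)/4-.5),z)
P={"cell":f(107,203,.0645),"btn":f(688,373,.097),"bez":f(686,374,.087),"dL":f(627,36,.075),"dR":f(634,476,.075),
"s1":f(594,195,.022),"s2":f(595,328,.022),"rL":f(525,194,.022),"rR":f(525,328,.022),"rL2":f(585,195,.022),"rR2":f(585,328,.022),"mL":f(474,172,.022),"mR":f(475,350,.022)}
for k,v in P.items(): print(k,v.round(4))
y=(P["dL"]-P["dR"])[:2];print("width",np.linalg.norm(y));y/=np.linalg.norm(y);x=np.array([y[1],-y[0]])
o1=((P["dL"]+P["dR"])/2)[:2]-.012*x; o2=((P["s1"]+P["s2"])/2)[:2]; o3=P["btn"][:2]-.045*x+.085*y
print("x",x,"yaw",np.arctan2(x[1],x[0]),o1,o2,o3)
# second view: scene circle centres
S=cam("scene")
print("scene proj cell top, btn",proj(S,P["cell"]),proj(S,P["btn"]))
```

```text
cell [0.5906 0.1359 0.0645]
btn [ 0.4703 -0.2413  0.097 ]
bez [ 0.4708 -0.2428  0.087 ]
dL [ 0.7042 -0.2185  0.075 ]
dR [ 0.4056 -0.2084  0.075 ]
s1 [ 0.6049 -0.2031  0.022 ]
s2 [ 0.5109 -0.1995  0.022 ]
rL [ 0.6056 -0.1544  0.022 ]
rR [ 0.5111 -0.1508  0.022 ]
rL2 [ 0.6049 -0.1967  0.022 ]
rR2 [ 0.5109 -0.1925  0.022 ]
mL [ 0.6215 -0.1191  0.022 ]
mR [ 0.496  -0.1156  0.022 ]
width 0.29884687902666474
x [-0.03376094 -0.99942994] yaw -1.6045636815651874 [ 0.55531554 -0.20147435] [ 0.55786144 -0.20127533] [ 0.55676873 -0.19916425]
scene proj cell top, btn [289.64568251 219.98279087] [113.11983679 236.33049826]
```

```bash
cat >> h.py <<'E'
def quat(a):
    a=np.r_[a/np.linalg.norm(a),0];z=np.array([0,0,-1.]);return Ro.from_matrix(np.c_[a,np.cross(z,a),z]).as_quat()
O=np.array([.557,-.201]);X=np.array([-.03,-1.]);X/=np.linalg.norm(X);Y=np.array([-X[1],X[0]])
M=lambda x,y:O+x*X+y*Y
E
python3 - <<'E'
from h import *
cell=np.array([.5906,.1359]);pre=M(-.135,0);d=(pre-cell)/np.linalg.norm(pre-cell)
print(pre,d)
st=lambda s:quat(s*d)
for s in(1,-1):
    print(s,[None if (q:=manip.ik(list(np.r_[p,z]),st(s))) is None else np.round(q,2) for p,z in((cell-.075*d,.12),(cell-.075*d,.018),(M(-.091,0),.018),(M(.045,-.085),.091))])
E
```

```text
[ 0.56104818 -0.06606071] [-0.14478285 -0.98946345]
1 [array([-0.45,  0.44,  0.07,  1.66, -0.03,  1.05,  2.62]), array([-0.4 ,  0.55, -0.01,  1.73,  0.01,  0.86,  2.59]), array([-0.71,  0.92,  1.26,  1.92, -1.  ,  1.12, -2.32]), array([-0.51,  0.67,  1.27,  1.96, -0.73,  1.08, -2.21])]
-1 [array([-0.88,  0.52,  0.66,  1.67, -0.36,  1.07, -0.25]), array([-0.84,  0.65,  0.62,  1.74, -0.46,  0.9 , -0.17]), array([-0.61,  0.72,  1.02,  1.92, -0.76,  0.95,  0.64]), array([-0.42,  0.52,  1.06,  1.96, -0.54,  0.99,  0.76])]
```

Run:
```python
from h import *
cell=np.array([.5906,.1359]);pre=M(-.135,0);d=(pre-cell)/np.linalg.norm(pre-cell);q=quat(-d)
P=lambda p,z:list(np.r_[p,z])
manip.command_gripper(.05)
manip.reach(P(cell-.072*d,.20),q)
manip.movel(P(cell-.072*d,.016),speed=.15)
print(manip.get_state()["ft_force"],manip.get_state()["grip_width"])
cv2.imwrite("pics/t1.png",manip.read_camera("top")[100:300,150:450,::-1].repeat(2,0).repeat(2,1))
s=manip.get_state();print(s["clock"],s["tcp_pos"])
```

```text
[-0.73337357  0.49507523  0.24039997] 0.049657590792906305
4.125 [0.6019371  0.20738432 0.01710586]
```

View pics/t1.png

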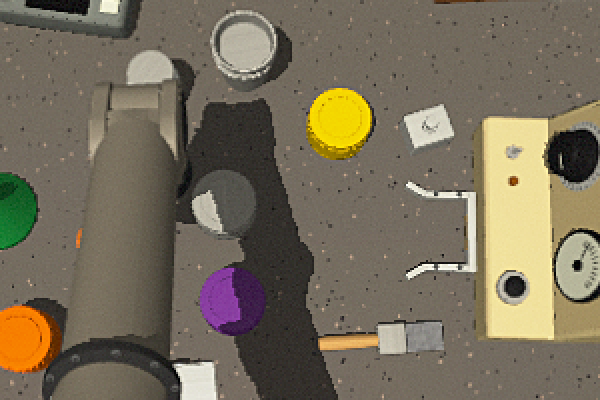

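The cell at (223,203) is untouched, with the gripper just behind it to the left. Next I push it towards the dock axis.

Run:
```python
from h import *
cell=np.array([.5906,.1359]);pre=M(-.135,0);d=(pre-cell)/np.linalg.norm(pre-cell)
P=lambda p,z=.016:list(np.r_[p,z])
print(manip.movel(P(pre-.0472*d),speed=.06,guard=25))
print(manip.get_state()["ft_force"],manip.get_state()["tcp_pos"])
cv2.imwrite("pics/t2.png",manip.read_camera("top")[150:280,235:435,::-1].repeat(4,0).repeat(4,1))
print(manip.get_state()["clock"])
```

```text
False
[0.93804705 3.75744086 0.98121046] [ 0.56789955 -0.01922175  0.01599962]
8.1417
```

View pics/t2.png

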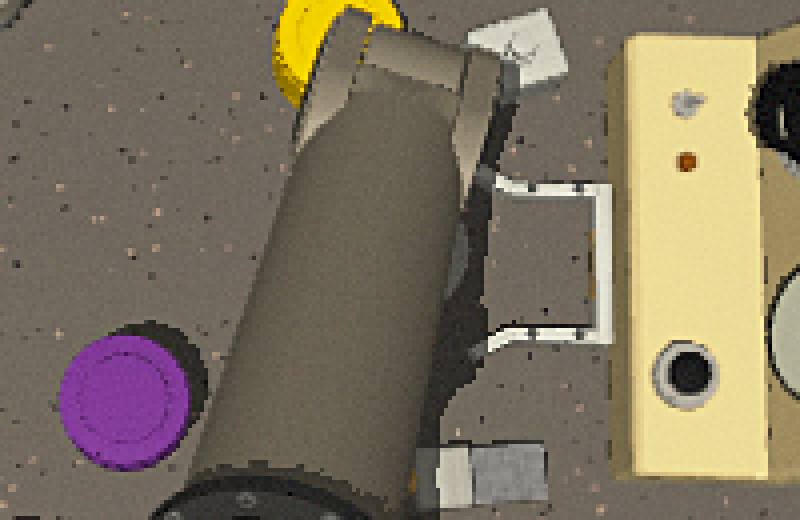

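The cell's leading edge, at (468,255), is in front of the mouth and roughly centred on the dock axis. I turn to the dock heading and push it home until it meets the stop.

Run:
```python
from h import *
P=lambda p,z=.016:list(np.r_[p,z])
def rep(r):
    s=manip.get_state();v=s["tcp_pos"][:2]-O;print(r,np.round(s["ft_force"],1),"meter xy",(v@X).round(4),(v@Y).round(4),s["clock"])
rep(manip.movel(P(M(-.0472-.110,0)),quat(-X),speed=.04,guard=20))
rep(manip.movel(P(M(-.0472-.060,0)),speed=.05,guard=15))
rep(manip.movel(P(M(-.0472-.034,0)),speed=.02,guard=12))
cv2.imwrite("pics/s3.png",manip.read_camera("scene")[180:340,60:260,::-1].repeat(4,0).repeat(4,1)[:600])
```

```text
False [-1.   1.   0.7] meter xy -0.1561 -0.0005 8.925
False [-1.4 -0.2  0.9] meter xy -0.1065 -0.0001 10.075
True [0.5 1.3 0.2] meter xy -0.0888 -0.0001 11.1333
```

View pics/s3.png

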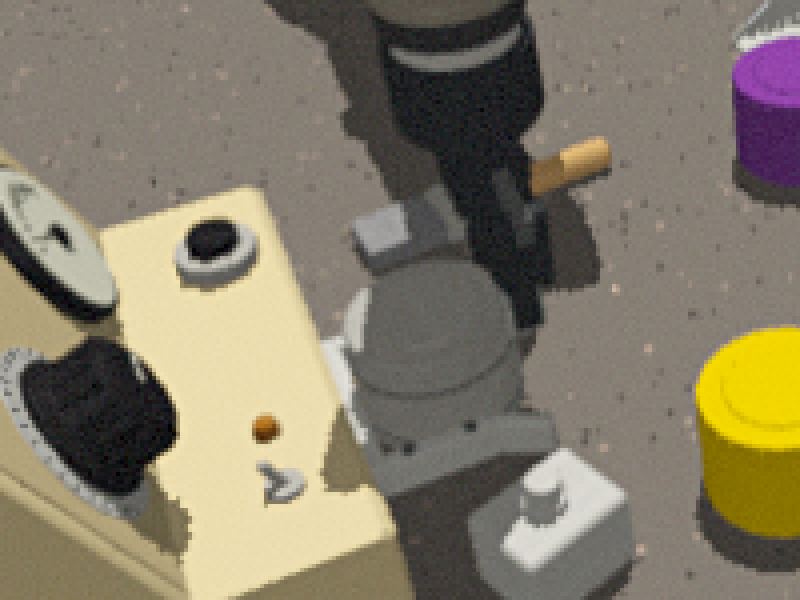

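The cell sits in the fork by the stop, with its lid at about (430,325). The push stopped on force about where home should be, so I give it a firmer nudge to confirm, then back off and look from above.

Run:
```python
from h import *
P=lambda p,z=.016:list(np.r_[p,z])
def rep(r):
    s=manip.get_state();v=s["tcp_pos"][:2]-O;print(r,np.round(s["ft_force"],1),"meter xyz",(v@X).round(4),(v@Y).round(4),s["tcp_pos"][2].round(4),s["clock"])
rep(manip.movel(P(M(-.078,0)),speed=.02,guard=25))
rep(manip.movel(P(M(-.125,0)),speed=.12))
rep(manip.movel(P(M(-.125,0),.17),speed=.2))
manip.command_gripper(0.0)
manip.reach(P(M(.03,-.085),.17),quat(-X));s=manip.get_state();rep(0)
cv2.imwrite("pics/w4.png",manip.read_camera("wrist")[:,:,::-1])
import pickle;pickle.dump((s["tcp_pos"],s["eef_rot"]),open("w4.pkl","wb"))
```

```text
False [-0.5 17.3  5.3] meter xyz -0.0881 -0.0003 0.0157 11.975
False [-0.2 -0.4  0.9] meter xyz -0.1237 -0.0001 0.016 12.5167
False [-0.7  0.2 -0.8] meter xyz -0.1248 -0.001 0.1689 13.4333
0 [ 0.9  0.7 -0.2] meter xyz 0.0291 -0.0842 0.1701 14.7083
```

View pics/w4.png

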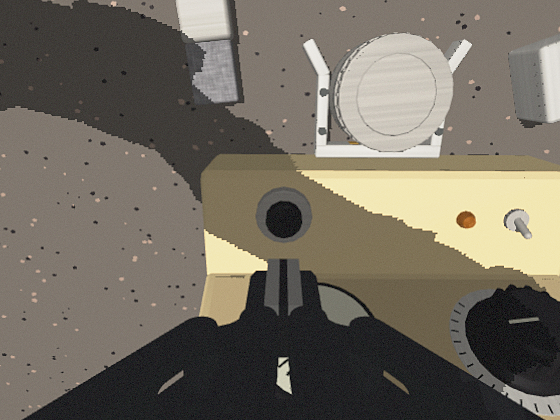

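The wrist view shows the cell between the rails against the stop bar (boss centre ≈ (396,94)), and the button top at (284,218). I convert both to positions.

Run:
```python
from h import *
import pickle
t,r=pickle.load(open("w4.pkl","rb"));C=cam("wrist",{"tcp_pos":t,"eef_rot":r})
m=lambda p:np.round([(p[:2]-O)@X,(p[:2]-O)@Y],4)
b=onz(C,(284,218),.097);print("btn",b,m(b))
I=cv2.imread("pics/w4.png")
for n,uv,z in[("boss",(396,94),.065),("lidL",(334,95),.064),("lidR",(453,88),.064),("lidTop",(397,33),.064),("lidBot",(393,152),.064),("stopL",(318,147),.022),("stopR",(438,146),.022),("stopbackL",(317,157),.022),("stopbackR",(439,157),.022),("railL in",(328,120),.022),("railR in",(434,140),.022)]:print(n,m(onz(C,uv,z)))
cv2.imwrite("pics/w4c.png",cv2.resize(I[20:170,290:480],None,fx=4,fy=4,interpolation=cv2.INTER_CUBIC))
```

```text
btn [ 0.4714382  -0.24088169  0.097     ] [ 0.0424 -0.0843]
boss [-0.0437 -0.0013]
lidL [-0.043  -0.0471]
lidR [-0.0479  0.0407]
lidTop [-0.085  -0.0045]
lidBot [-0.0002  0.0011]
stopL [ 0.0034 -0.0536]
stopR [0.0025 0.0537]
stopbackL [ 0.0125 -0.0543]
stopbackR [0.0125 0.056 ]
railL in [-0.0203 -0.0457]
railR in [-0.0029  0.0494]
```

View pics/w4c.png

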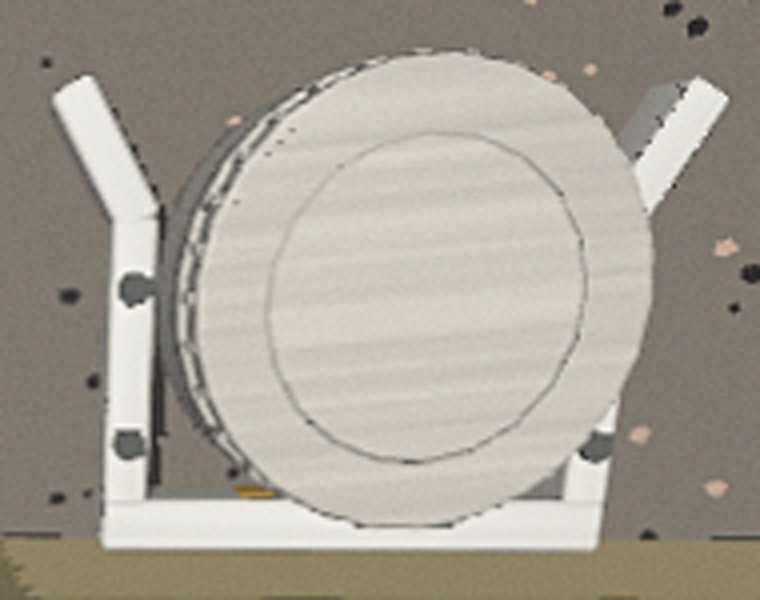

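The cell is home: its centre is about 44 mm from the stop face, and the 17 N push didn't move it. Now I press the button and hold it.

Run:
```python
from h import *
P=lambda z:list(np.r_[M(.0437,-.0846),z])
def rep(r):
    s=manip.get_state();v=s["tcp_pos"][:2]-O;print(r,np.round(s["ft_force"],1),(v@X).round(4),(v@Y).round(4),s["tcp_pos"][2].round(4),round(s["clock"],2),s["grip_width"].round(4))
manip.movel(P(.115),speed=.1);rep(0)
for z in(.100,.097,.094,.092,.090,.088,.086,.084,.082):
    manip.movel(P(z),speed=.02);manip.pause(.15);rep(z)
    if manip.get_state()["ft_force"][2]>13:break
cv2.imwrite("pics/s5.png",cv2.resize(manip.read_camera("scene")[180:330,60:260,::-1],None,fx=4,fy=4))
```

```text
Traceback (most recent call last):
AttributeError: 'float' object has no attribute 'round'
```

Run:
```python
from h import *
P=lambda z:list(np.r_[M(.0437,-.0846),z])
def rep(r):
    s=manip.get_state();v=s["tcp_pos"][:2]-O;print(r,np.round(s["ft_force"],1),(v@X).round(4),(v@Y).round(4),s["tcp_pos"][2].round(4),round(s["clock"],2),s["grip_width"])
rep(0)
for z in(.100,.097,.094,.092,.090,.088,.086,.084,.082):
    manip.movel(P(z),speed=.02);manip.pause(.15);rep(z)
    if manip.get_state()["ft_force"][2]>13:break
cv2.imwrite("pics/s5.png",cv2.resize(manip.read_camera("scene")[180:330,60:260,::-1],None,fx=4,fy=4))
```

```text
0 [-0.2 -0.4 -0.6] 0.0438 -0.0842 0.1152 15.47 7.478556170481724e-06
0.1 [0.2 0.6 0.4] 0.0438 -0.0845 0.1001 16.52 -0.00028518006003295203
0.097 [ 0.8  0.1 -0.6] 0.0437 -0.0846 0.097 16.98 -0.00024015468030476168
0.094 [ 0.3 -0.4  0.1] 0.0437 -0.0846 0.094 17.43 -6.010531801636158e-05
0.092 [ 0.4 -0.7 -0.5] 0.0437 -0.0846 0.092 17.82 0.0002498896192111485
0.09 [-0.5 -0.5 -0.1] 0.0437 -0.0846 0.09 18.23 -0.0002741349140004125
0.088 [ 0.4 -0.3 -0. ] 0.0437 -0.0846 0.088 18.62 0.00019428020257237694
0.086 [-0.3  0.2 -0.7] 0.0437 -0.0846 0.086 19.02 -9.07847356168951e-05
0.084 [-0.6 -0.8  0.5] 0.0437 -0.0846 0.084 19.43 -4.443129686643435e-05
0.082 [ 0.6 -0.   0.2] 0.0437 -0.0846 0.082 19.82 -5.760928342921801e-05
```

View pics/s5.png

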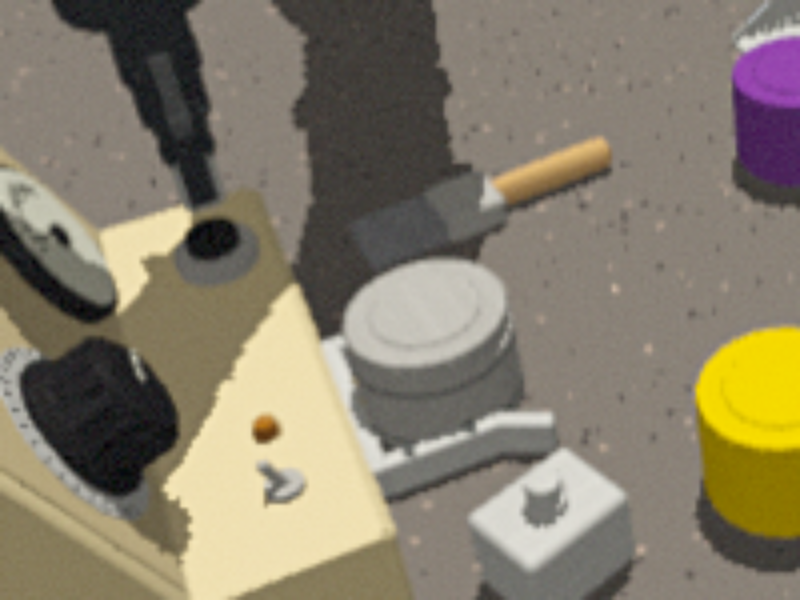

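The tip sees no force even at z = 0.082, and in this view it ends at crop (205,208), just beyond the unpressed button at (212,238). I check where the tip and button really are before going on.

Run:
```python
from h import *
s=manip.get_state();S=cam("scene");W=cam("wrist",s)
print(s["tcp_pos"],s["eef_rot"],s["joint_positions"],"scene proj tcp",proj(S,s["tcp_pos"]),"wrist proj tcp",proj(W,s["tcp_pos"]))
for z in(.09,.1,.11,.12):print(z,proj(S,np.r_[s["tcp_pos"][:2],z]))
a=manip.read_camera("wrist")[:,:,::-1];b=manip.read_camera("scene")[190:260,70:170,::-1]
cv2.imwrite("pics/c6.png",np.hstack([cv2.resize(a[100:300,180:400],(440,400),interpolation=2),cv2.resize(b,(360,400),interpolation=2)]))
```

```text
[ 0.471136   -0.24215285  0.08200691] [ 7.17636974e-01  6.96417385e-01 -6.42703031e-07  5.05623781e-06] [-0.17807354  0.38780388  0.70701098  1.96190399 -0.31799523  0.90368895
  0.66199558] scene proj tcp [114.56446363 242.01273786] wrist proj tcp [284.69896239 244.48334826]
0.09 [113.62355255 239.17966184]
0.1 [112.43297527 235.59255345]
0.11 [111.22723038 231.95713408]
0.12 [110.00604617 228.27247794]
```

View pics/c6.png

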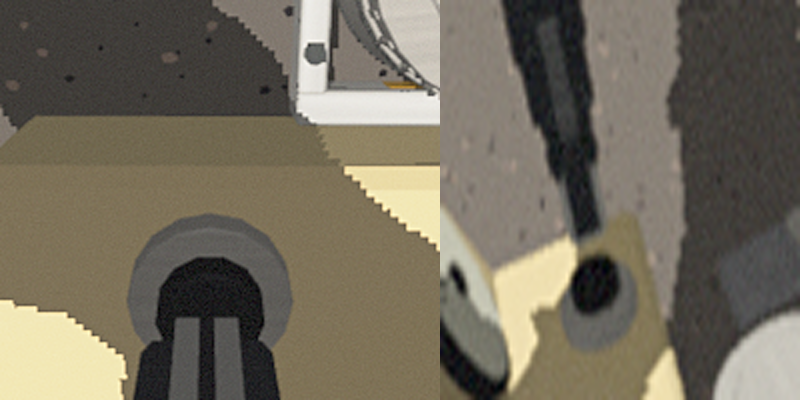

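The wrist view has the shut tips at full-frame (284,259), against (284,244) for the nominal TCP. The scene view puts the tip at about (110,232), against (114.6,242). I triangulate the real tip from both.

Run:
```python
from h import *
s=manip.get_state()
def tri(a,b):
    A=[];B=[]
    for o,d in(a,b):
        d=d/np.linalg.norm(d);p=np.eye(3)-np.outer(d,d);A.append(p);B.append(p@o)
    x=np.linalg.lstsq(np.vstack(A),np.hstack(B),rcond=None)[0];return x,[np.linalg.norm(p@x-b) for p,b in zip(A,B)]
p,r=tri(ray(cam("wrist",s),(284,259)),ray(cam("scene"),(110.3,231.7)))
v=p[:2]-O;print("tip",p,r,"meter",v@X,v@Y,"tcp",s["tcp_pos"])
```

```text
tip [ 0.46969489 -0.24075743  0.1080767 ] [np.float64(0.0034801080701090006), np.float64(0.003480108070108899)] meter 0.04235752944203144 -0.08607366739253973 tcp [ 0.47116171 -0.2421387   0.08202601]
```

The real tip is centred over the button but about 26 mm higher than the nominal TCP, at z ≈ 0.108. I keep descending in small steps, watching the force.

Run:
```python
from h import *
P=lambda z:list(np.r_[M(.0437,-.0846),z])
z=.080
while z>.050:
    manip.movel(P(z),speed=.02);manip.pause(.1);s=manip.get_state();f=s["ft_force"]
    print(round(z,4),np.round(f,1),s["tcp_pos"][2].round(4),round(s["clock"],2))
    if f[2]>10:break
    z-=.002 if f[2]<1.3 else .001
cv2.imwrite("pics/c7.png",np.hstack([cv2.resize(manip.read_camera("wrist")[100:300,180:400,::-1],(440,400)),cv2.resize(manip.read_camera("scene")[190:290,70:210,::-1],(360,400))]))
```

```text
0.08 [0.2 0.5 0.5] 0.08 20.32
0.078 [-0.3  0.5 -0.3] 0.078 20.68
0.076 [-0.  -0.1 -0.6] 0.076 21.02
0.074 [-0.6  0.2  0.1] 0.074 21.38
0.072 [ 0.7 -0.7  0.5] 0.072 21.73
0.07 [-0.4  0.3  0.8] 0.07 22.07
0.068 [-0.1  0.2 -0.7] 0.068 22.43
0.066 [-0.9 -0.9  0.4] 0.066 22.77
0.064 [0.8 0.1 1.2] 0.0641 23.12
0.062 [ 0.4 -0.1  2.6] 0.0622 23.48
0.061 [0.4 0.3 3.3] 0.0612 23.82
0.06 [ 1.3 -0.1  3.3] 0.0601 24.18
0.059 [ 1.6 -0.8  4.9] 0.0591 24.52
0.058 [ 1.7 -0.6  5.6] 0.0581 24.88
0.057 [-0.7  0.4 11.7] 0.058 25.23
```

View pics/c7.png

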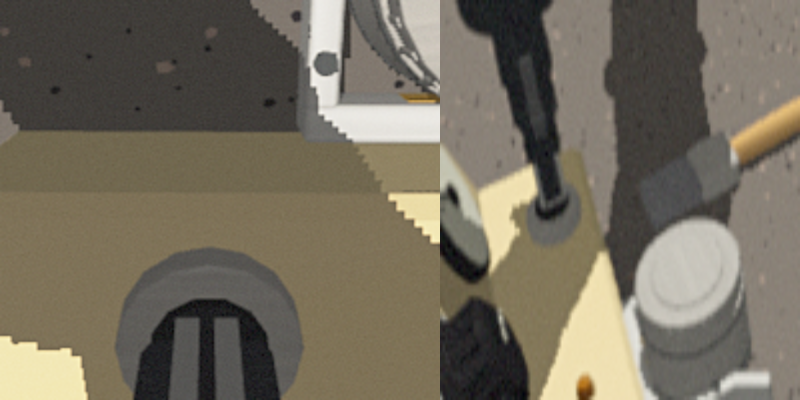

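The button's travel ran from z ≈ 0.064 to a hard stop at 0.058 (6 mm), and it's now held with about 12 N. In the picture the fingertip holds the button down and the cell stands upright in the dock, so I hand in.

Run:
```python
from h import *
s=manip.get_state();print(s["ft_force"],s["tcp_pos"],s["clock"]);print(manip.close_job())
```

```text
[-0.54035679  1.12076771 13.13272607] [ 0.47143792 -0.24228508  0.05799323] 25.325
the job is handed in; nothing more can be done
None
```

I pushed the test cell home against the dock's stop and handed the job in at 25.3 s, still holding the read button right down with about 13 N; as far as the pictures show, the knob and everything else stayed as they were. The fingertips proved about 33 mm shorter than the stated tool point, so the push landed higher on the cell than planned (about 49 mm, above the 45 mm advised), but it stayed upright.

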